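# Seat a tea caddy's nested lids and take off the outer one

### The job

Take the egg timer off the open mouth of the tea caddy and stand it gently on the free worktop. Then set the two lids, nested as they are, gently onto the caddy together so that the inner lid's plug sits fully home in the mouth, and only then lift the blue outer lid off alone, leaving the inner lid seated. Finish still holding the outer lid in the gripper, about 8 to 10 cm above where it sat; leave the caddy where it stands and the other things alone.

Things in the scene. Friction and masses are not known exactly. Their poses are not given: they have to be found in the camera images.
- caddy: Loose white stoneware tea caddy with a blue band, 80 mm tall, upright, empty, about 0.6 kg. Body 72 mm in diameter up to z = 58 mm, then a neck 57 mm in diameter up to the rim at z = 80 mm; round open mouth 47 mm across. The egg timer stands on its rim at the start. Origin: centre of its underside, z up.
- inner_lid: Inner lid, 70 to 100 g, standing on its plug under the outer lid. Cork plug 41 mm in diameter, z 0 to 12 mm (foot tapers to 33); bamboo disc 62 mm in diameter, z 12 to 26 (widest part: grip here to carry both lids); boss 34 mm, to z 36, inside the outer lid. Home, the disc lies on the caddy's rim, origin 68 mm above the caddy's. Origin: centre of plug's underside, z up.
- outer_lid: Outer lid, 70 g: blue cap 54 mm in diameter, its hollow skirt (hole 40 mm) resting loosely round the inner lid's boss, not locked: lifted, it comes alone. Cap top z = 17 mm; bamboo knob on the axis, neck 18 mm, 22 mm in diameter from z 23 to 32, top 35. Origin: centre of skirt's lower edge, z up; nested, 26 mm above the inner lid's; stack 61 mm tall.
- egg_timer: Loose kitchen timer, white round base and red dial, 62 mm in diameter, 60 mm tall, about 0.14 kg, standing upright on the caddy's rim at the start. The base is a cylinder up to z = 22 mm; the dial above it is domed with a narrow bar on top. Origin at the centre of its underside, z up. The dial does not turn here.
- spice_jar_1: Bystander: spice jar with a red cap, 45 mm in diameter, 106 mm tall, standing behind the work. Origin at the centre of its underside.
- jar_1: Bystander: glass jam jar with a white lid, 65 mm in diameter, 94 mm tall, standing behind the work. Origin at the centre of its underside.
- tin_1: Bystander: food tin, 75 mm in diameter, 58 mm tall, standing behind the work on the right. Origin at the centre of its underside. Near it a wall cupboard overhangs the worktop (y below -0.13 m, x above 0.52 m, from 0.43 m up): swing the arm in from the right close to the robot, well short of the cupboard.
Mind the look-alikes: they are no part of the job. Leave any green look-alike of the egg_timer alone.

How it is judged:
On the way, in this order (a step that is already met when the one before it is completed fails the run):
1. the egg timer stands upright on the worktop, let go (height (world z) of egg_timer between -0.005 and 0.005 m and angle between egg_timer's own z axis and vertical below 0.1 rad and contact force between the fingers and egg_timer below 0.1 N and linear speed of egg_timer below 0.03 m/s), for 0.2 s.
2. both lids, still nested, are seated on the caddy and let go (z of inner_lid in the frame of caddy between 0.064 and 0.0715 m and horizontal distance between inner_lid and caddy below 0.007 m and angle between the z axis of inner_lid and the z axis of caddy, either way round below 0.08 rad and angle between inner_lid's own z axis and vertical below 0.15 rad and z of outer_lid in the frame of inner_lid between 0.022 and 0.0295 m and horizontal distance between outer_lid and inner_lid below 0.007 m and contact force between the fingers and inner_lid below 0.1 N), for 0.2 s.
At the end, for the whole second after the job is handed in: Inner lid home in the mouth (origin 64-71.5 mm above the caddy's, 7 mm off axis, 0.08 rad) and untouched; caddy upright; timer upright (0.1 rad) on the worktop, let go; outer lid held still by the fingers (>1 N), lower edge 145-250 mm above the worktop, touching neither lid nor caddy (all of step 1 and z of inner_lid in the frame of caddy between 0.064 and 0.0715 m and horizontal distance between inner_lid and caddy below 0.007 m and angle between the z axis of inner_lid and the z axis of caddy, either way round below 0.08 rad and angle between inner_lid's own z axis and vertical below 0.15 rad and height (world z) of outer_lid between 0.145 and 0.25 m and contact force between the fingers and outer_lid above 1 N and linear speed of each of outer_lid, inner_lid below 0.03 m/s and contact force between each of outer_lid, the arm, the fingers and inner_lid below 0.1 N and contact force between outer_lid and caddy below 0.1 N and angle between caddy's own z axis and vertical below 0.08 rad); the arm keeps its last pose, push and grip.
It fails at once if the outer lid is parted from the inner lid (8 mm up or 15 mm aside) while the inner lid is not seated on the caddy ((z of outer_lid in the frame of inner_lid above 0.034 m or horizontal distance between outer_lid and inner_lid above 0.015 m) and not (z of inner_lid in the frame of caddy between 0.064 and 0.0715 m and horizontal distance between inner_lid and caddy below 0.007 m and angle between the z axis of inner_lid and the z axis of caddy, either way round below 0.08 rad and angle between inner_lid's own z axis and vertical below 0.15 rad)).
It fails at once if the lids are dropped or slammed onto the caddy (inner lid faster than 0.35 m/s within 20 mm above its seat) (horizontal distance between inner_lid and caddy below 0.03 m and z of inner_lid in the frame of caddy below 0.088 m and linear speed of inner_lid above 0.35 m/s).
It fails at once if the egg timer is dropped (faster than 0.4 m/s within 20 mm of the worktop) or laid over ((height (world z) of egg_timer below 0.02 m and linear speed of egg_timer above 0.4 m/s) or angle between egg_timer's own z axis and vertical above 0.8 rad).
It fails at once if the caddy is tipped over 0.25 rad or shifted over 40 mm (angle between caddy's own z axis and vertical above 0.25 rad or distance of caddy from where it was at the start of the episode above 0.04 m).
It fails at once if a bystander is shifted over 30 mm (distance of any of spice_jar_1, jar_1, tin_1 from where it was at the start of the episode above 0.03 m).
It also fails if it takes over 64 s, if anything falls off the work surface, if the arm or the gripper's body presses on something with over 40 N, if the wrist force passes 120 N, or if a joint passes its speed limit or range.

### The arm

A 6-joint arm with a two-finger parallel gripper is mounted at the origin on a cart in front of the work surface, level with it; the furniture and walls round the work are solid. World frame = base frame: x ahead of the robot, y to its left, z up, the work surface at z = 0. Lengths are in m, angles in rad, forces in N, time in s.
With the tool pointing down it reaches from about 0.3 to 0.775 m from the base axis. Payload 14.6 kg.
Tool frame: the origin (TCP) lies at the very end of the fingers, on their centre line; the grasp point (between the pads) lies 19 mm behind it; z points along the fingers, y is the line along which they close (so a half turn about z gives the same grasp; the last joint's range is limited). The gripper opens to 94 mm and grips with 3 to 60 N. Pads are 16 mm wide; open, the fingers measure 119 mm over their backs; the gripper's body (75 mm by 177 mm) begins 78 mm behind the grasp point.
Start: joints at [-1.201, 0.3, 1.521, -0, 1.321, -0.067], TCP at [0.233, -0.498, 0.205] pointing down, gripper open.
Joint ranges: [-3.03, 3.03], [-0.79, 2.21], [0.23, 2.52], [-1.04, 4.18], [0, 3.07], [-2.55, 2.55]. Speed limits (rad/s): [2.22, 2.22, 2.57, 3.14, 3.14, 3.14].

### API

Orientations are given as [roll, pitch, yaw] about the fixed x, y, z axes, in that order (R = Rz(yaw) Ry(pitch) Rx(roll)).
In Python, from station import ctrl gives the robot as it stands.
- The arm moves only by the tool move_arm, never from a script. Its argument "targets" is a list of rows, each a list of 6 numbers: the shift along the tool's x, y, z in units of 1000 mm (1.0 is 1000 mm), then the turn, a rotation vector about the tool's x, y, z in units of 30 degrees (1.0 is 30 degrees). In form: [[tx, ty, tz, ax, ay, az], ...]. A call has exactly 5 rows; each row is the pose to reach, as a shift and turn from the pose commanded when the call began, along the tool's axes at that moment; what a row does not reach only later rows make up. A row lasts 1/12 s, in which the tool goes at most 41.7 mm and 7.16 degrees, less where a joint would pass 70% of its speed; a pose out of reach is approached as far as the arm can. A call with a number of a shift or a turn outside -1 to 1 is refused whole. A call with a gripper value outside its range is refused whole. "fingers" is the opening, from -1 (shut) to 1 (fully open), set as the call begins (left out, the last holds). The fingers move at their own pace and stop on an object; "grip_force" is the grip in N (left out, the last holds). Time passes only in rows, so rows that repeat a pose let the fingers close, or fill a call up. It gives the time, the measured TCP pose, the force and the opening at its end, in the units of the state.
- ctrl.get_obs(): the state, without advancing time (a new reading comes with each control period).
- ctrl.camera(name): name is "scene" or "side" or "wrist"; returns the picture (384x512x3 uint8, red, green, blue); there is no depth.
- ctrl.camera_info(name): a dict with "fx", "fy", "cx", "cy" (pixels), "rvec" (rotation vector, rad) and "tvec" (3), from world to camera coordinates, as OpenCV has them. Camera axes: x right, y down, z forward; pixel columns grow to the right and rows downward; lengths in m; the calibration is good to about 2 mm. The wrist camera is an equidistant fisheye: a pixel r from the principal point sees the ray r / f radians off the axis. A picture is of the moment at which its call begins: read the wrist's pose just before it. camera_info takes no time and is no camera call; for the wrist camera it gives the pose at the moment of the call.
- ctrl.hand_in(): hands the job in, once; it reports no verdict.
The state is a dict: "time_s": time; "qpos": joint angles; "joint_vel": joint speeds; "tau": joint torques, N m; "ee_pos": TCP position; "eef_rot": TCP orientation; "force": force on the tool from outside, world axes, zero at the start; "moment": the same for the moment, N m; "grip_width": finger opening in m.
Only numpy, scipy, OpenCV 4.12 (cv2) and the standard library are available. Lean on these libraries where they do the work, as an engineer would, in place of code of your own. Each camera call takes 0.05 s, during which the arm holds its last target. There are 200 camera calls.

## Working session

There is one attempt and no reset: what is moved stays moved. The work goes in short steps, Python scripts to look and compute and a tool call to move; the robot and the scene stay as the last step left them, time stands still between calls to the robot, and variables do not carry over. Pictures are saved under pics/ and viewed, on a budget of 10 in all, crops included, one or two more only if the job needs it, and the job is handed in when it is done.

Besides the shell and the picture viewer there is one more tool, called after "Request:" by a JSON object that holds its "api" and its "payload". move_arm: Moves the arm, as the interface text tells. Shifts and turns lie within -1 to 1; 1 stands for 1000 mm of shift or 30 degrees of turn. Its arguments: {"type":"object","properties":{"targets":{"type":"array"},"fingers":{"type":"number"},"grip_force":{"type":"number"}},"required":["targets"]}

```bash
ls && mkdir -p pics
cat > h.py <<'E'
import numpy as np, cv2
from scipy.spatial.transform import Rotation as R
from station import ctrl
def info(n):
    i=ctrl.camera_info(n); Rm=R.from_rotvec(np.ravel(i['rvec'])).as_matrix(); return i,Rm,np.ravel(i['tvec'])
def ray(I,u,v,fish=False):
    i,Rm,t=I; x=(u-i['cx'])/i['fx']; y=(v-i['cy'])/i['fy']
    if fish:
        r=np.hypot(x,y); s=np.sin(r)/r if r>1e-9 else 1; d=np.array([x*s,y*s,np.cos(r)])
    else: d=np.array([x,y,1.])
    d=Rm.T@d; return -Rm.T@t, d/np.linalg.norm(d)
def onz(I,u,v,z,fish=False):
    o,d=ray(I,u,v,fish); return o+d*(z-o[2])/d[2]
def proj(I,p):
    i,Rm,t=I; c=Rm@np.array(p)+t; return c[0]/c[2]*i['fx']+i['cx'],c[1]/c[2]*i['fy']+i['cy']
def two(a,b):
    (o1,d1),(o2,d2)=a,b; A=np.stack([d1,-d2],1); s=np.linalg.lstsq(A,o2-o1,rcond=None)[0]
    p,q=o1+d1*s[0],o2+d2*s[1]; return (p+q)/2,np.linalg.norm(p-q)
def tool(o=None):
    o=o or ctrl.get_obs(); return np.array(o['ee_pos']),R.from_euler('xyz',o['eef_rot'])
def delta(p,yaw=None):
    "shift in tool axes to p, (tool kept vertical)"
    q,r=tool(); return np.round(r.inv().apply(np.array(p)-q),4)
E
python3 - <<'E'
from h import *
o=ctrl.get_obs();print({k:np.round(v,3) for k,v in o.items()})
a=ctrl.camera('scene');b=ctrl.camera('side')
cv2.imwrite('pics/a.png',a[...,::-1]);cv2.imwrite('pics/b.png',b[...,::-1])
cv2.imwrite('pics/ab.png',cv2.resize(np.vstack([a,b]),None,fx=.78,fy=.78)[...,::-1])
for n in('scene','side'):
    I=info(n);print(n,I[0]['fx'],'cam at',-I[1].T@I[2],'axis',I[1][2])
E
```

```text
pics
{'time_s': np.float64(0.0), 'qpos': array([-1.201,  0.3  ,  1.522,  0.   ,  1.321, -0.067]), 'joint_vel': array([ 0.   , -0.   ,  0.   ,  0.   ,  0.   ,  0.002]), 'tau': array([-1.0000e-03, -5.3181e+01, -3.5274e+01,  7.1000e-02,  2.4000e-02,
       -0.0000e+00]), 'ee_pos': array([ 0.233, -0.498,  0.205]), 'eef_rot': array([-3.14 , -0.   ,  0.437]), 'force': array([0.144, 0.931, 0.061]), 'moment': array([ 0.007, -0.017,  0.018]), 'grip_width': np.float64(0.094)}
scene 358.75369458656814 cam at [-0.08543153  0.40863079  0.76486936] axis [ 0.56911722 -0.44018925 -0.69450631]
side 394.0616476269589 cam at [0.07598159 0.80212259 0.50470028] axis [ 0.38426421 -0.8201003  -0.42400061]
```

View pics/a.png

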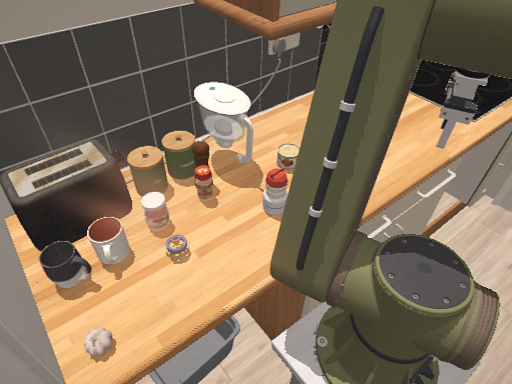

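View pics/b.png

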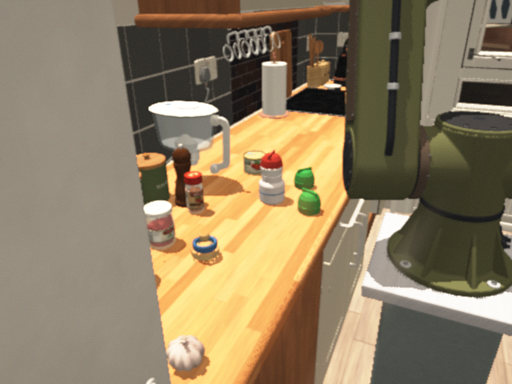

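Scene: the red timer on the white caddy is at (276,178), or (271,162) in side. The blue-capped lid stack is at (177,243), or (205,243) in side. The look-alikes are two green timers at side (304,178) and (309,201), the red-capped spice jar at scene (203,175), and the jam jar at (155,207). I choose the red timer and the blue-capped stack, and check both in a close crop.

Run:
```python
from h import *
a=cv2.imread('pics/a.png');b=cv2.imread('pics/b.png')
def c(im,u,v,s=38): return cv2.resize(im[v-s:v+s,u-s:u+s],(300,300),interpolation=cv2.INTER_CUBIC)
cv2.imwrite('pics/c.png',np.vstack([np.hstack([c(a,276,188),c(a,177,243)]),np.hstack([c(b,280,182),c(b,205,248)])]))
S,D=info('scene'),info('side')
def blob(im,kind,box):
    h=cv2.cvtColor(im,cv2.COLOR_BGR2HSV); H,s,v=cv2.split(h)
    m={'red':((H<6)|(H>173))&(s>150)&(v>70),'blue':(H>100)&(H<130)&(s>80),'green':(H>45)&(H<80)&(s>120)}[kind].astype(np.uint8)
    M=np.zeros_like(m);x0,y0,x1,y1=box;M[y0:y1,x0:x1]=m[y0:y1,x0:x1]
    n,l,st,ce=cv2.connectedComponentsWithStats(M)
    return [(st[i].tolist(),ce[i].round(1).tolist()) for i in range(1,n) if st[i][4]>15]
for n,im,bx,by in(('scene',a,(255,160,300,220),(155,225,200,265)),('side',b,(250,145,292,210),(185,225,225,270))):
    print(n,'red',blob(im,'red',bx),'\n blue band',blob(im,'blue',bx),'\n blue lid',blob(im,'blue',by))
print('green',blob(b,'green',(290,150,330,220)))
```

```text
scene red [([266, 167, 21, 21, 318], [276.4, 178.0])] 
 blue band [] 
 blue lid []
side red [([252, 151, 30, 18, 280], [269.8, 161.1])] 
 blue band [] 
 blue lid [([193, 237, 23, 15, 141], [205.1, 245.7])]
green [([295, 168, 18, 17, 236], [303.6, 176.2]), ([300, 187, 20, 26, 259], [310.4, 198.1])]
```

View pics/c.png

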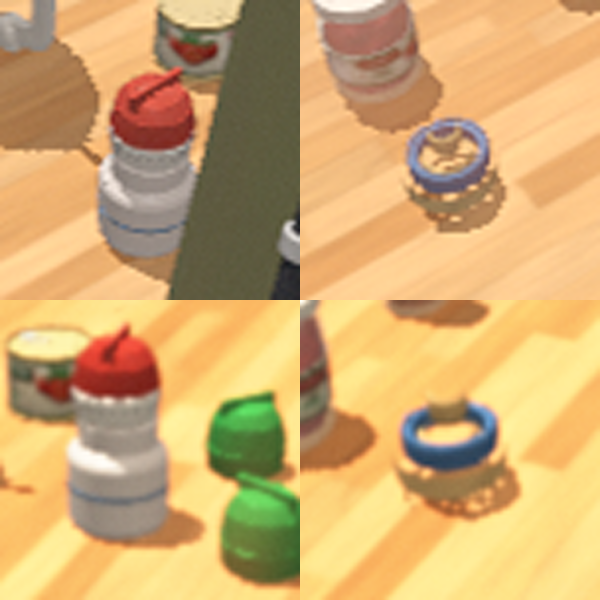

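Crop: the red dial with its bar and white base stands on the banded caddy. The blue ring cap with bamboo knob and disc is the lid stack. Both choices hold.

Run:
```python
from h import *
from scipy.optimize import least_squares as ls
S,D=info('scene'),info('side')
print('lid',two(ray(S,176.6,244.3),ray(D,204.7,244.5)), onz(S,176.6,244.3,.0345),onz(D,204.7,244.5,.0345))
f=lambda p:[proj(S,[*p,.11])[0]-276.6,proj(D,[*p,.11])[0]-271.8]
p=ls(f,[.5,0]).x;print('timer xy',p)
for n,I in(('S',S),('D',D)):
    c=-I[1].T@I[2]; d=c[:2]-p;d/=np.linalg.norm(d)
    print(n,'caddy bottom front',proj(I,[*(p+d*.036),0]),'top of bar',proj(I,[*p,.14]),'body z45',proj(I,[*p,.045]))
print('greens',onz(D,303.6,176.2,.04),onz(D,310.4,198.1,.04))
print('tin,jam,spice',onz(S,289,150,.058),onz(S,154,200,.094),onz(S,203,171,.106))
o=ctrl.get_obs();W=info('wrist');print('wrist cam',-W[1].T@W[2],W[1][2],W[1][0],W[0]['fx'],W[0]['cx'])
# depth-safe: reach
```

```text
lid (array([0.48051647, 0.19906521, 0.02785022]), np.float64(0.0002795933338124924)) [0.47558448 0.20094157 0.0345    ] [0.47469515 0.2075699  0.0345    ]
timer xy [ 0.45127142 -0.10935553]
S caddy bottom front (np.float64(273.5123444311039), np.float64(215.4343561122931)) top of bar (np.float64(277.30246737329605), np.float64(170.43057924638993)) body z45 (np.float64(275.1751600556335), np.float64(195.69014610200074))
D caddy bottom front (np.float64(271.6533666890888), np.float64(204.4978346071293)) top of bar (np.float64(271.8362628086301), np.float64(151.51018497393)) body z45 (np.float64(271.72434306221743), np.float64(183.93495333327712))
greens [ 0.3904919 -0.2041858  0.04     ] [ 0.33044157 -0.07805508  0.04      ]
tin,jam,spice [ 0.57676387 -0.27534974  0.058     ] [0.59558001 0.19242712 0.094     ] [0.60541932 0.03231735 0.106     ]
wrist cam [ 0.2964505  -0.46777881  0.38308256] [-0.22325973 -0.10251439 -0.96935334] [ 0.42138063 -0.90688316 -0.00114381] 297.3186396354542 260.3918068822268
```

Request:
{"api": "move_arm", "payload": {"targets": [[0.024,-0.022,-0.02,0,0,0],[0.05,-0.045,-0.04,0,0,0],[0.08,-0.07,-0.06,0,0,0],[0.1,-0.09,-0.08,0,0,0],[0.12,-0.11,-0.1,0,0,0]], "fingers": 1, "grip_force": 15}}

```text
time_s: 0.52
ee_pos: [0.2952, -0.3461, 0.3063]
eef_rot: [-3.141, -0.0, 0.437]
force: [-0.6, -1.2, 0.4]
grip_width: 0.0941
```

Request:
{"api": "move_arm", "payload": {"targets": [[0.026,-0.025,0,0,0,0],[0.052,-0.05,0,0,0,0],[0.08,-0.075,0,0,0,0],[0.11,-0.105,0,0,0,0],[0.13,-0.125,0,0,0,0]]}}

```text
time_s: 0.93
ee_pos: [0.3601, -0.1771, 0.3054]
eef_rot: [-3.141, -0.0, 0.437]
force: [1.0, -0.1, 0.2]
grip_width: 0.0938
```

Request:
{"api": "move_arm", "payload": {"targets": [[0.03,-0.01,0,0,0,0],[0.06,-0.02,0,0,0,0],[0.06,-0.02,0,0,0,0],[0.06,-0.02,0,0,0,0],[0.06,-0.02,0,0,0,0]]}}

```text
time_s: 1.35
ee_pos: [0.4054, -0.1363, 0.3052]
eef_rot: [-3.141, 0.0, 0.437]
force: [-0.2, -0.7, 0.4]
grip_width: 0.0942
```

Run:
```python
from h import *
W=info('wrist');w=ctrl.camera('wrist');cv2.imwrite('pics/w1.png',w[...,::-1])
print(tool()[0],ctrl.get_obs()['eef_rot'],W[0]['rvec'],W[0]['tvec'])
h=cv2.cvtColor(w,cv2.COLOR_RGB2HSV);H,s,v=cv2.split(h)
m=(((H<6)|(H>173))&(s>150)&(v>70)).astype(np.uint8)
n,l,st,ce=cv2.connectedComponentsWithStats(m)
for i in range(1,n):
    if st[i][4]>100: print(st[i],ce[i],onz(W,*ce[i],.125,True))
```

```text
[ 0.40523424 -0.13663488  0.3053307 ] [-3.14141624e+00  3.00163038e-04  4.36221340e-01] [-2.46666827  1.57305787  0.19737886] [-0.29358128  0.25011017  0.56235137]
[ 233  104   47   47 1735] [255.62536023 127.4259366 ] [ 0.45232005 -0.10718217  0.125     ]
```

View pics/w1.png

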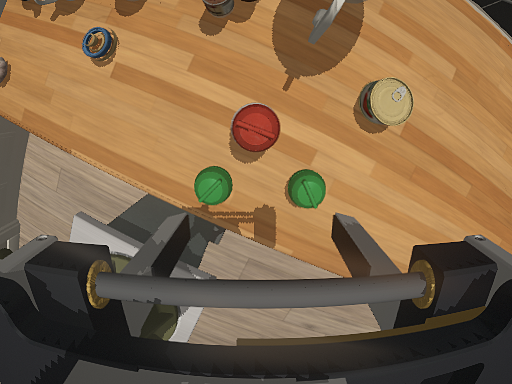

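Wrist view: the red dial is at (256,128), giving (0.452,-0.107) and agreeing with (0.451,-0.109). The greens at (213,186) and (307,189) are lower than the fingers will go.

Request:
{"api": "move_arm", "payload": {"targets": [[0.027,-0.003,0.02,0,0,0],[0.054,-0.006,0.04,0,0,0],[0.054,-0.006,0.07,0,0,0],[0.054,-0.006,0.1,0,0,0],[0.054,-0.006,0.12,0,0,0]]}}

```text
time_s: 1.82
ee_pos: [0.4509, -0.1084, 0.1829]
eef_rot: [-3.14, 0.002, 0.436]
force: [-0.2, 0.6, 0.3]
grip_width: 0.0938
```

Request:
{"api": "move_arm", "payload": {"targets": [[0,0,0.025,0,0,0],[0,0,0.05,0,0,0],[0,0,0.075,0,0,0],[0,0,0.092,0,0,0],[0,0,0.1,0,0,0]]}}

```text
time_s: 2.23
ee_pos: [0.4507, -0.1086, 0.0835]
eef_rot: [-3.14, 0.002, 0.435]
force: [0.1, -0.0, -0.5]
grip_width: 0.0941
```

Request:
{"api": "move_arm", "payload": {"targets": [[0,0,0,0,0,0],[0,0,0,0,0,0],[0,0,0,0,0,0],[0,0,0,0,0,0],[0,0,0,0,0,0]], "fingers": -0.2}}

```text
time_s: 2.65
ee_pos: [0.4525, -0.1081, 0.0863]
eef_rot: [3.141, -0.001, 0.437]
force: [-0.4, -0.4, 0.0]
grip_width: 0.0638
```

Request:
{"api": "move_arm", "payload": {"targets": [[0,0,0,0,0,0],[0,0,0,0,0,0],[0,0,0,0,0,0],[0,0,0,0,0,0],[0,0,0,0,0,0]]}}

```text
time_s: 3.07
ee_pos: [0.4524, -0.1079, 0.0861]
eef_rot: [3.141, -0.001, 0.437]
force: [-0.9, 1.4, 7.3]
grip_width: 0.0617
```

Request:
{"api": "move_arm", "payload": {"targets": [[0,0,-0.003,0,0,0],[0,0,-0.008,0,0,0],[0,0,-0.015,0,0,0],[0,0,-0.025,0,0,0],[0,0,-0.035,0,0,0]]}}

```text
time_s: 3.48
ee_pos: [0.4521, -0.1079, 0.1215]
eef_rot: [-3.142, 0.0, 0.437]
force: [0.1, 0.3, -1.8]
grip_width: 0.0615
```

Run:
```python
from h import *
w=ctrl.camera('side');cv2.imwrite('pics/s2.png',cv2.resize(w[110:250,180:360,::-1],None,fx=3,fy=3,interpolation=cv2.INTER_CUBIC))
print(ctrl.get_obs()['ee_pos'],ctrl.get_obs()['grip_width'],ctrl.get_obs()['force'])
```

```text
[ 0.45299966 -0.1081685   0.12351383] 0.061272626948187886 [ 0.97630051 -0.51743966  0.65790995]
```

View pics/s2.png

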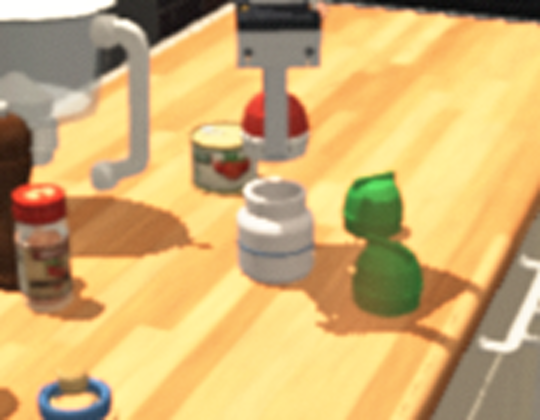

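Side crop: the timer hangs in the fingers at (275,120), and the empty caddy stands upright with its mouth at (273,195). Next I move the timer to the clear spot between the caddy and the lids.

Request:
{"api": "move_arm", "payload": {"targets": [[0.001,-0.015,-0.015,0,0,0],[0.004,-0.045,-0.02,0,0,0],[0.008,-0.08,-0.02,0,0,0],[0.012,-0.115,-0.02,0,0,0],[0.014,-0.14,-0.02,0,0,0]]}}

```text
time_s: 3.95
ee_pos: [0.4046, 0.0267, 0.141]
eef_rot: [3.141, -0.001, 0.437]
force: [-0.4, -1.0, -2.2]
grip_width: 0.0615
```

Request:
{"api": "move_arm", "payload": {"targets": [[0,-0.012,0.015,0,0,0],[0,-0.016,0.04,0,0,0],[0,-0.016,0.065,0,0,0],[0,-0.016,0.085,0,0,0],[0,-0.016,0.1,0,0,0]]}}

```text
time_s: 4.37
ee_pos: [0.3984, 0.0396, 0.0394]
eef_rot: [-3.141, 0.001, 0.437]
force: [0.4, -0.3, -1.7]
grip_width: 0.0616
```

Request:
{"api": "move_arm", "payload": {"targets": [[0,0,0.006,0,0,0],[0,0,0.012,0,0,0],[0,0,0.018,0,0,0],[0,0,0.023,0,0,0],[0,0,0.027,0,0,0]]}}

```text
time_s: 4.78
ee_pos: [0.3991, 0.0394, 0.0135]
eef_rot: [3.141, -0.001, 0.437]
force: [1.5, 0.3, -1.9]
grip_width: 0.0614
```

Request:
{"api": "move_arm", "payload": {"targets": [[0,0,0,0,0,0],[0,0,0,0,0,0],[0,0,0,0,0,0],[0,0,0,0,0,0],[0,0,0,0,0,0]]}}

```text
time_s: 5.2
ee_pos: [0.3989, 0.0394, 0.0137]
eef_rot: [3.141, -0.0, 0.437]
force: [-0.2, -0.5, -1.7]
grip_width: 0.0619
```

Still hanging (force -1.7 N). I'll lower slowly until there is contact.

Request:
{"api": "move_arm", "payload": {"targets": [[0,0,0.001,0,0,0],[0,0,0.002,0,0,0],[0,0,0.003,0,0,0],[0,0,0.004,0,0,0],[0,0,0.005,0,0,0]]}}

```text
time_s: 5.62
ee_pos: [0.3987, 0.0394, 0.0083]
eef_rot: [-3.142, 0.0, 0.437]
force: [-0.7, -1.1, -1.8]
grip_width: 0.0614
```

Request:
{"api": "move_arm", "payload": {"targets": [[0,0,0.001,0,0,0],[0,0,0.001,0,0,0],[0,0,0.002,0,0,0],[0,0,0.002,0,0,0],[0,0,0.002,0,0,0]]}}

```text
time_s: 6.03
ee_pos: [0.3988, 0.0394, 0.0064]
eef_rot: [-3.142, 0.0, 0.437]
force: [0.2, -0.2, -1.1]
grip_width: 0.0617
```

Request:
{"api": "move_arm", "payload": {"targets": [[0,0,0.0005,0,0,0],[0,0,0.001,0,0,0],[0,0,0.001,0,0,0],[0,0,0.0015,0,0,0],[0,0,0.0015,0,0,0]]}}

```text
time_s: 6.45
ee_pos: [0.3989, 0.0395, 0.0055]
eef_rot: [3.142, -0.0, 0.437]
force: [-4.7, 1.0, 12.3]
grip_width: 0.0612
```

Contact at 12 N. Release, then rise.

Request:
{"api": "move_arm", "payload": {"targets": [[0,0,-0.0005,0,0,0],[0,0,-0.0005,0,0,0],[0,0,-0.0005,0,0,0],[0,0,-0.0005,0,0,0],[0,0,-0.0005,0,0,0]], "fingers": 1}}

```text
time_s: 6.87
ee_pos: [0.3988, 0.0394, 0.0054]
eef_rot: [3.142, 0.0, 0.437]
force: [-0.2, -0.5, 0.8]
grip_width: 0.0913
```

Request:
{"api": "move_arm", "payload": {"targets": [[0,0,-0.01,0,0,0],[0,0,-0.03,0,0,0],[0,0,-0.06,0,0,0],[0,0,-0.09,0,0,0],[0,0,-0.12,0,0,0]]}}

```text
time_s: 7.28
ee_pos: [0.3984, 0.0394, 0.1267]
eef_rot: [-3.141, 0.0, 0.437]
force: [0.3, -0.7, 0.1]
grip_width: 0.0936
```

Request:
{"api": "move_arm", "payload": {"targets": [[0,0,-0.03,0,0,0],[0,-0.03,-0.06,0,0,0],[0,-0.05,-0.09,0,0,0],[0,-0.05,-0.1,0,0,0],[0,-0.05,-0.1,0,0,0]]}}

```text
time_s: 7.7
ee_pos: [0.3783, 0.0853, 0.2277]
eef_rot: [3.14, -0.004, 0.439]
force: [0.1, -1.7, -0.4]
grip_width: 0.0941
```

Run:
```python
from h import *
W=info('wrist');w=ctrl.camera('wrist');cv2.imwrite('pics/w2.png',w[...,::-1])
np.savez('w2.npz',w=w)
print(tool()[0])
h=cv2.cvtColor(w,cv2.COLOR_RGB2HSV);H,s,v=cv2.split(h)
for nm,m,z in(('red',((H<6)|(H>173))&(s>150)&(v>70),.045),('blue',(H>98)&(H<130)&(s>80)&(v>50),.0345)):
    n,l,st,ce=cv2.connectedComponentsWithStats(m.astype(np.uint8))
    for i in range(1,n):
        if st[i][4]>60: print(nm,st[i],ce[i].round(1),onz(W,*ce[i],z,True).round(4))
```

```text
[0.37787317 0.08474959 0.22565317]
red [377   0  36  36 634] [394.2  17.6] [0.6419 0.0161 0.045 ]
red [ 278  148   43   46 1529] [299.3 170.7] [0.4007 0.043  0.045 ]
blue [189  42  43  41 599] [209.9  62.2] [0.4775 0.2015 0.0345]
blue [406 175  17  28 282] [414.1 188.5] [ 0.4493 -0.1214  0.0345]
```

View pics/w2.png

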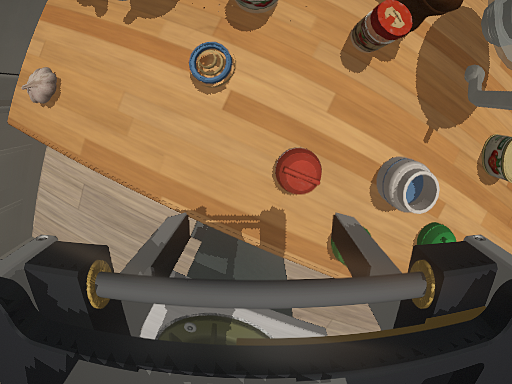

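Wrist view: the timer stands alone and upright at (299,171). The lids are at (210,62), giving (0.4775,0.2015). The caddy mouth is at (414,190). Next I move over the lids and measure from close by.

Request:
{"api": "move_arm", "payload": {"targets": [[0.028,-0.019,0.01,0,0,0],[0.056,-0.038,0.02,0,0,0],[0.08,-0.055,0.03,0,0,0],[0.09,-0.064,0.03,0,0,0],[0.09,-0.064,0.03,0,0,0]]}}

```text
time_s: 8.17
ee_pos: [0.4321, 0.1816, 0.193]
eef_rot: [-3.141, 0.004, 0.438]
force: [0.1, -0.4, -0.0]
grip_width: 0.0941
```

```bash
cat > lid.py <<'E'
from h import *
W=info('wrist');w=ctrl.camera('wrist')
p,r=tool();print(p)
H,s,v=cv2.split(cv2.cvtColor(w,cv2.COLOR_RGB2HSV))
m=((H>98)&(H<130)&(s>80)&(v>50)).astype(np.uint8)
m=cv2.morphologyEx(m,cv2.MORPH_CLOSE,np.ones((3,3)))
c=max(cv2.findContours(m[:210],cv2.RETR_EXTERNAL,cv2.CHAIN_APPROX_NONE)[0],key=cv2.contourArea)[:,0]
import sys
z=float(sys.argv[1])
P=np.array([onz(W,*q,z,True) for q in c])[:,:2]
(x,y),rad=cv2.minEnclosingCircle(P.astype(np.float32))
e=cv2.fitEllipse((P*1e4).astype(np.float32))
print('bbox',cv2.boundingRect(c),'circle',x,y,rad,'ellipse',np.array(e[0])/1e4,np.array(e[1])/2e4)
print('tool shift',r.inv().apply([x-p[0],y-p[1],0]).round(4))
E
python3 lid.py 0.043
```

```text
[0.43176884 0.18049756 0.19381739]
bbox (239, 109, 47, 47) circle 0.47802039980888367 0.2019045650959015 0.026092547923326492 ellipse [0.47779399 0.2020615 ] [0.0250724 0.0252335]
tool shift [ 0.051   0.0002 -0.0002]
```

Request:
{"api": "move_arm", "payload": {"targets": [[-0.016,0.027,-0.02,0,0,0],[-0.032,0.054,-0.037,0,0,0],[-0.05,0.086,-0.037,0,0,0],[-0.07,0.12,-0.037,0,0,0],[-0.09,0.155,-0.037,0,0,0]]}}

```text
time_s: 8.63
ee_pos: [0.4147, -0.0003, 0.2327]
eef_rot: [3.141, -0.001, 0.437]
force: [1.3, -1.1, 0.1]
grip_width: 0.0942
```

Request:
{"api": "move_arm", "payload": {"targets": [[-0.018,0.032,0,0,0,0],[-0.036,0.064,0,0,0,0],[-0.054,0.095,0,0,0,0],[-0.066,0.115,0,0,0,0],[-0.066,0.115,0,0,0,0]]}}

```text
time_s: 9.05
ee_pos: [0.4032, -0.1339, 0.2323]
eef_rot: [3.141, 0.001, 0.432]
force: [0.9, 0.2, -0.1]
grip_width: 0.0942
```

Run:
```python
from h import *
W=info('wrist');w=ctrl.camera('wrist');p,r=tool();print(p)
np.savez('w3.npz',w=w);cv2.imwrite('pics/w3.png',cv2.resize(w[60:220,160:360,::-1],None,fx=4,fy=3.75,interpolation=cv2.INTER_CUBIC))
H,s,v=cv2.split(cv2.cvtColor(w,cv2.COLOR_RGB2HSV))
wh=(s<60)&(v>100)
m=wh.astype(np.uint8);m[215:]=0
n,l,st,ce=cv2.connectedComponentsWithStats(m)
for i in range(1,n):
    if st[i][4]>150: print('white',st[i],ce[i])
m=((H>90)&(H<130)&(s>70)&(v>40)).astype(np.uint8);m[215:]=0
n,l,st,ce=cv2.connectedComponentsWithStats(m)
for i in range(1,n):
    if st[i][4]>20: print('blue',st[i],ce[i])
```

```text
[ 0.40352714 -0.13212184  0.23232315]
white [ 227  100   59   58 1421] [255.973962   127.90499648]
blue [ 58  16  32  35 430] [76.38372093 34.37674419]
blue [59 24  8 12 60] [62.73333333 29.36666667]
blue [ 237  110   39   39 1171] [255.69684031 128.70196413]
```

View pics/w3.png

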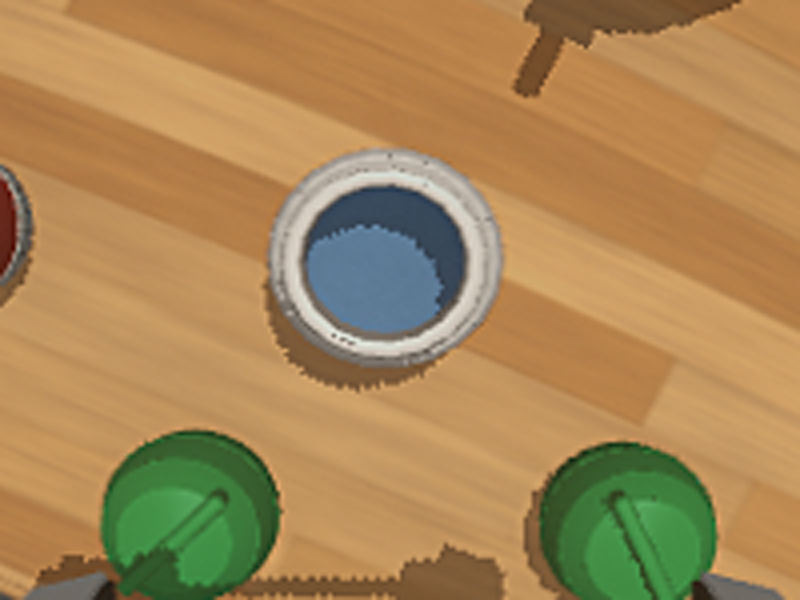

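Crop: the mouth circle spans x 303–468 and y 183–337, so its centre is about pixel (256,129). The caddy is upright.

```bash
sed 's/H>98/H>90/;s/s>80/s>70/;s/v>50/v>40/' lid.py > mouth.py && python3 mouth.py 0.08
```

```text
[ 0.40386892 -0.1308946   0.23233826]
bbox (238, 111, 39, 39) circle 0.45034530758857727 -0.10567711293697357 0.021669380366802216 ellipse [ 0.4503647  -0.10560746] [0.02094195 0.02099364]
tool shift [ 0.0528 -0.0033 -0.    ]
```

```bash
for i in 1 2 3; do python3 mouth.py 0.08; done
python3 - <<'E'
from h import *
w=ctrl.camera('wrist');W=info('wrist');H,s,v=cv2.split(cv2.cvtColor(w,cv2.COLOR_RGB2HSV))
m=((s<60)&(v>100)).astype(np.uint8);m[215:]=0
cs=cv2.findContours(m,cv2.RETR_EXTERNAL,cv2.CHAIN_APPROX_NONE)[0];c=max(cs,key=cv2.contourArea)[:,0]
P=np.array([onz(W,*q,.055,True) for q in c])[:,:2]
print('body',cv2.minEnclosingCircle(P.astype(np.float32)),np.array(cv2.fitEllipse((P*1e4).astype(np.float32))[:2])/1e4)
E
```

```text
[ 0.40419899 -0.13007976  0.23240838]
bbox (239, 112, 39, 38) circle 0.4502938985824585 -0.10559303313493729 0.021668294444680214 ellipse [ 0.4503002  -0.10558549] [0.02094785 0.02103828]
tool shift [ 0.0521 -0.0028 -0.    ]
[ 0.40446887 -0.12956618  0.23246196]
bbox (239, 112, 39, 39) circle 0.4504129886627197 -0.10540261119604111 0.021629778668284416 ellipse [ 0.45038555 -0.10543517] [0.02082358 0.02102545]
tool shift [ 0.0519 -0.0025  0.    ]
[ 0.40467127 -0.12930838  0.23248274]
bbox (240, 113, 39, 38) circle 0.45031529664993286 -0.10560224950313568 0.021694622933864594 ellipse [ 0.45040625 -0.10541458] [0.02085587 0.02098689]
tool shift [ 0.0514 -0.0021  0.    ]
body ((0.4497752785682678, -0.10587060451507568), 0.03526132181286812) [[ 0.44951455 -0.10571   ]
 [ 0.06845279  0.06896414]]
```

Request:
{"api": "move_arm", "payload": {"targets": [[0.02,-0.027,0,0,0,0],[0.042,-0.054,0,0,0,0],[0.064,-0.085,0,0,0,0],[0.088,-0.115,0,0,0,0],[0.11,-0.145,0,0,0,0]]}}

```text
time_s: 9.77
ee_pos: [0.4431, 0.0507, 0.2326]
eef_rot: [3.141, -0.0, 0.438]
force: [0.6, -0.7, -0.4]
grip_width: 0.0937
```

Request:
{"api": "move_arm", "payload": {"targets": [[0.022,-0.03,0.01,0,0,0],[0.045,-0.06,0.03,0,0,0],[0.07,-0.09,0.05,0,0,0],[0.096,-0.124,0.08,0,0,0],[0.096,-0.124,0.1,0,0,0]]}}

```text
time_s: 10.18
ee_pos: [0.4779, 0.2056, 0.132]
eef_rot: [-3.141, -0.002, 0.441]
force: [0.2, 0.7, 0.2]
grip_width: 0.0937
```

Request:
{"api": "move_arm", "payload": {"targets": [[0,0,0,0,0,0],[0,0,0,0,0,0],[0,0,0,0,0,0],[0,0,0,0,0,0],[0,0,0,0,0,0]]}}

```text
time_s: 10.6
ee_pos: [0.4784, 0.2004, 0.1341]
eef_rot: [3.141, -0.002, 0.436]
force: [-0.6, 0.7, 1.0]
grip_width: 0.094
```

```bash
python3 -c "
from h import *
print(tool()[0],delta([.478,.202,.0045]))"
```

```text
[0.47837645 0.20042358 0.13408098] [ 0.     -0.0016  0.1296]
```

Request:
{"api": "move_arm", "payload": {"targets": [[0,-0.0015,0.025,0,0,0],[0,-0.0015,0.05,0,0,0],[0,-0.0015,0.07,0,0,0],[0,-0.0015,0.085,0,0,0],[0,-0.0015,0.1,0,0,0]]}}

```text
time_s: 11.02
ee_pos: [0.4776, 0.2018, 0.0325]
eef_rot: [3.141, -0.001, 0.436]
force: [-0.1, -0.5, -0.4]
grip_width: 0.0938
```

Request:
{"api": "move_arm", "payload": {"targets": [[0,0,0.01,0,0,0],[0,0,0.018,0,0,0],[0,0,0.024,0,0,0],[0,0,0.028,0,0,0],[0,0,0.029,0,0,0]]}}

```text
time_s: 11.43
ee_pos: [0.4772, 0.2023, 0.0033]
eef_rot: [-3.142, -0.0, 0.437]
force: [-0.1, -0.3, -0.2]
grip_width: 0.0942
```

Request:
{"api": "move_arm", "payload": {"targets": [[0,0,0,0,0,0],[0,0,0,0,0,0],[0,0,0,0,0,0],[0,0,0,0,0,0],[0,0,0,0,0,0]], "fingers": 0.45}}

```text
time_s: 11.85
ee_pos: [0.4773, 0.2024, 0.0037]
eef_rot: [3.142, -0.0, 0.437]
force: [-0.2, -0.3, -0.5]
grip_width: 0.0686
```

Request:
{"api": "move_arm", "payload": {"targets": [[0,0,0,0,0,0],[0,0,0,0,0,0],[0,0,0,0,0,0],[0,0,0,0,0,0],[0,0,0,0,0,0]], "fingers": -0.2, "grip_force": 15}}

```text
time_s: 12.27
ee_pos: [0.4773, 0.2024, 0.0036]
eef_rot: [3.142, -0.0, 0.437]
force: [-0.9, -1.5, 1.4]
grip_width: 0.0619
```

```bash
python3 -c "
from h import *
o=ctrl.get_obs();print(o['ee_pos'],o['eef_rot'],o['grip_width'],o['force'])
a=ctrl.camera('side');w=ctrl.camera('wrist')
cv2.imwrite('pics/d.png',np.hstack([cv2.resize(a[180:290,150:260],(400,400),interpolation=2),cv2.resize(w[130:280,180:330],(400,400),interpolation=2)])[...,::-1])"
```

```text
[0.47725677 0.20236942 0.00357065] [ 3.14154350e+00 -1.61140834e-04  4.36774077e-01] 0.061942322371860696 [-0.87463472 -1.5299353   1.35577447]
```

View pics/d.png

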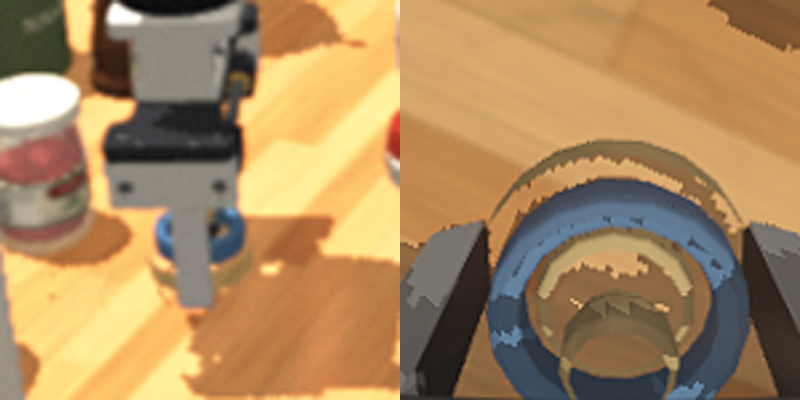

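Gripped at 61.9 mm across the bamboo disc, with the blue cap nested inside. Now I lift gently and carry.

Request:
{"api": "move_arm", "payload": {"targets": [[0,0,-0.004,0,0,0],[0,0,-0.012,0,0,0],[0,0,-0.024,0,0,0],[0,0,-0.038,0,0,0],[0,0,-0.052,0,0,0]]}}

```text
time_s: 12.78
ee_pos: [0.4772, 0.2024, 0.0569]
eef_rot: [-3.142, -0.0, 0.437]
force: [-0.3, 0.2, -1.3]
grip_width: 0.0613
```

Request:
{"api": "move_arm", "payload": {"targets": [[0,0,-0.016,0,0,0],[0,0,-0.034,0,0,0],[-0.003,0.005,-0.052,0,0,0],[-0.008,0.014,-0.068,0,0,0],[-0.016,0.027,-0.078,0,0,0]]}}

```text
time_s: 13.2
ee_pos: [0.4745, 0.1715, 0.1363]
eef_rot: [3.141, -0.003, 0.438]
force: [0.7, -1.0, -1.1]
grip_width: 0.0616
```

Request:
{"api": "move_arm", "payload": {"targets": [[-0.01,0.018,-0.004,0,0,0],[-0.022,0.038,-0.006,0,0,0],[-0.034,0.059,-0.006,0,0,0],[-0.046,0.08,-0.006,0,0,0],[-0.058,0.1,-0.006,0,0,0]]}}

```text
time_s: 13.62
ee_pos: [0.4636, 0.0549, 0.1406]
eef_rot: [3.141, -0.001, 0.437]
force: [0.4, 0.8, -1.6]
grip_width: 0.062
```

Request:
{"api": "move_arm", "payload": {"targets": [[-0.012,0.021,0,0,0,0],[-0.024,0.042,0,0,0,0],[-0.036,0.063,0,0,0,0],[-0.048,0.084,0,0,0,0],[-0.058,0.102,0,0,0,0]]}}

```text
time_s: 14.03
ee_pos: [0.4542, -0.0623, 0.1406]
eef_rot: [3.141, -0.001, 0.437]
force: [-0.2, 0.3, -1.2]
grip_width: 0.0615
```

Request:
{"api": "move_arm", "payload": {"targets": [[-0.008,0.014,0,0,0,0],[-0.014,0.025,0,0,0,0],[-0.02,0.034,0,0,0,0],[-0.022,0.038,0,0,0,0],[-0.022,0.038,0,0,0,0]]}}

```text
time_s: 14.45
ee_pos: [0.4506, -0.1052, 0.1399]
eef_rot: [3.141, -0.0, 0.436]
force: [1.1, 0.2, -0.9]
grip_width: 0.0621
```

Request:
{"api": "move_arm", "payload": {"targets": [[0,0,0,0,0,0],[0,0,0,0,0,0],[0,0,0,0,0,0],[0,0,0,0,0,0],[0,0,0,0,0,0]]}}

```text
time_s: 14.87
ee_pos: [0.4506, -0.1044, 0.1394]
eef_rot: [-3.141, 0.0, 0.437]
force: [-0.0, 0.8, -1.5]
grip_width: 0.0618
```

```bash
python3 -c "
from h import *
print(tool()[0],delta([.45,-.1053,.1]))
a=ctrl.camera('side');w=ctrl.camera('wrist')
cv2.imwrite('pics/e.png',np.hstack([cv2.resize(a[120:220,220:320],(400,400),interpolation=2),cv2.resize(w[130:280,180:330],(400,400),interpolation=2)])[...,::-1])"
```

```text
[ 0.45061237 -0.10435135  0.13941306] [-0.001   0.0006  0.0394]
```

View pics/e.png

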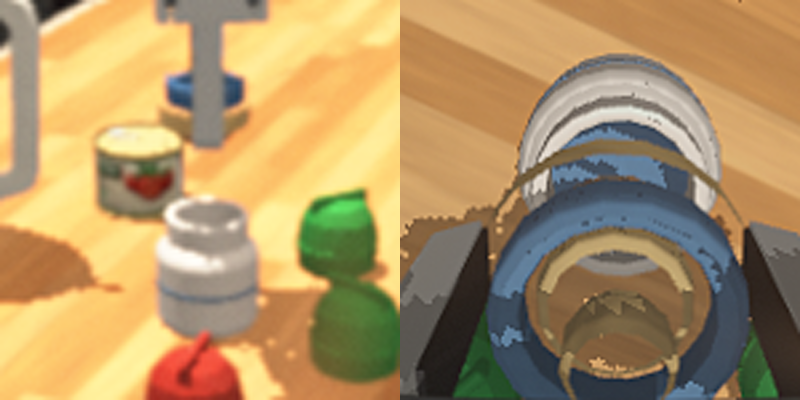

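Both lids hang nested and level, with the mouth symmetric below them (about x 620 in the right half). Descend.

Request:
{"api": "move_arm", "payload": {"targets": [[-0.001,0.0006,0.012,0,0,0],[-0.001,0.0006,0.026,0,0,0],[-0.001,0.0006,0.038,0,0,0],[-0.001,0.0006,0.045,0,0,0],[-0.001,0.0006,0.049,0,0,0]]}}

```text
time_s: 15.38
ee_pos: [0.4497, -0.1055, 0.0897]
eef_rot: [-3.141, 0.001, 0.437]
force: [-0.3, 0.5, -1.5]
grip_width: 0.0616
```

Request:
{"api": "move_arm", "payload": {"targets": [[0,0,0.002,0,0,0],[0,0,0.004,0,0,0],[0,0,0.006,0,0,0],[0,0,0.008,0,0,0],[0,0,0.009,0,0,0]]}}

```text
time_s: 15.8
ee_pos: [0.45, -0.1057, 0.0815]
eef_rot: [3.141, -0.0, 0.437]
force: [0.3, 0.1, -1.1]
grip_width: 0.0618
```

Request:
{"api": "move_arm", "payload": {"targets": [[0,0,0.001,0,0,0],[0,0,0.003,0,0,0],[0,0,0.004,0,0,0],[0,0,0.006,0,0,0],[0,0,0.007,0,0,0]]}}

```text
time_s: 16.22
ee_pos: [0.4499, -0.1057, 0.0742]
eef_rot: [-3.141, 0.0, 0.437]
force: [-0.7, -0.7, -1.1]
grip_width: 0.0614
```

Request:
{"api": "move_arm", "payload": {"targets": [[0,0,0.0005,0,0,0],[0,0,0.001,0,0,0],[0,0,0.001,0,0,0],[0,0,0.0015,0,0,0],[0,0,0.0015,0,0,0]]}}

```text
time_s: 16.63
ee_pos: [0.4499, -0.1057, 0.0729]
eef_rot: [3.142, -0.0, 0.437]
force: [-0.6, 0.4, -1.9]
grip_width: 0.0616
```

Plug is in the mouth with no side force. A little further until there is contact.

Request:
{"api": "move_arm", "payload": {"targets": [[0,0,0.0005,0,0,0],[0,0,0.001,0,0,0],[0,0,0.0015,0,0,0],[0,0,0.002,0,0,0],[0,0,0.002,0,0,0]]}}

```text
time_s: 17.05
ee_pos: [0.4503, -0.1057, 0.072]
eef_rot: [3.141, -0.001, 0.437]
force: [-4.9, 2.4, 14.0]
grip_width: 0.0616
```

Seated (14 N, TCP z 0.072 as expected). Release and rise.

Request:
{"api": "move_arm", "payload": {"targets": [[0,0,-0.001,0,0,0],[0,0,-0.001,0,0,0],[0,0,-0.001,0,0,0],[0,0,-0.001,0,0,0],[0,0,-0.001,0,0,0]], "fingers": 1}}

```text
time_s: 17.47
ee_pos: [0.4499, -0.1057, 0.0718]
eef_rot: [-3.141, 0.0, 0.437]
force: [0.1, 0.6, 0.0]
grip_width: 0.0913
```

Request:
{"api": "move_arm", "payload": {"targets": [[0,0,0,0,0,0],[0,0,-0.02,0,0,0],[0,0,-0.05,0,0,0],[0,0,-0.08,0,0,0],[0,0,-0.11,0,0,0]]}}

```text
time_s: 17.88
ee_pos: [0.4496, -0.1056, 0.1832]
eef_rot: [-3.141, 0.0, 0.437]
force: [-0.7, 0.0, -0.8]
grip_width: 0.0934
```

Request:
{"api": "move_arm", "payload": {"targets": [[-0.02,0,-0.02,0,0,0],[-0.05,0,-0.05,0,0,0],[-0.05,0,-0.06,0,0,0],[-0.05,0,-0.06,0,0,0],[-0.05,0,-0.06,0,0,0]]}}

```text
time_s: 18.3
ee_pos: [0.4049, -0.1268, 0.2416]
eef_rot: [3.141, -0.0, 0.436]
force: [-0.3, -0.3, -0.4]
grip_width: 0.0938
```

```bash
python3 lid.py 0.111; python3 -c "
from h import *
a=ctrl.camera('side');w=ctrl.camera('wrist')
cv2.imwrite('pics/f.png',np.hstack([cv2.resize(a[130:230,220:320],(400,400),interpolation=2),cv2.resize(w[60:210,180:330],(400,400),interpolation=2)])[...,::-1])"
```

```text
[ 0.40480234 -0.12653122  0.24080469]
bbox (236, 110, 50, 49) circle 0.4500412046909332 -0.10511641949415207 0.026004143059253693 ellipse [ 0.45014277 -0.10524451] [0.02510315 0.02532075]
tool shift [ 0.0501 -0.0003 -0.    ]
```

View pics/f.png

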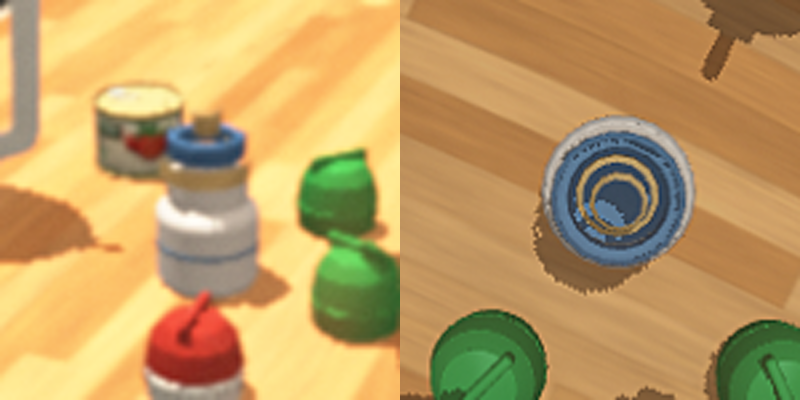

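Both views show the lids nested and flat: the disc lies on the rim and the cap is at (0.450,-0.105), concentric with the caddy. Now I grip the knob.

Request:
{"api": "move_arm", "payload": {"targets": [[0.025,0,0.01,0,0,0],[0.05,0,0.02,0,0,0],[0.05,0,0.045,0,0,0],[0.05,0,0.065,0,0,0],[0.05,0,0.075,0,0,0]], "fingers": 0, "grip_force": 12}}

```text
time_s: 18.87
ee_pos: [0.4491, -0.1047, 0.1634]
eef_rot: [-3.138, 0.004, 0.438]
force: [-0.1, 0.0, -0.8]
grip_width: 0.0643
```

Request:
{"api": "move_arm", "payload": {"targets": [[0,0,0.015,0,0,0],[0,0,0.03,0,0,0],[0,0,0.042,0,0,0],[0,0,0.048,0,0,0],[0,0,0.051,0,0,0]]}}

```text
time_s: 19.28
ee_pos: [0.4497, -0.1055, 0.115]
eef_rot: [-3.14, 0.001, 0.437]
force: [-0.1, -1.0, 0.1]
grip_width: 0.0469
```

Request:
{"api": "move_arm", "payload": {"targets": [[0,0,0,0,0,0],[0,0,0,0,0,0],[0,0,0,0,0,0],[0,0,0,0,0,0],[0,0,0,0,0,0]]}}

```text
time_s: 19.7
ee_pos: [0.4501, -0.1057, 0.1164]
eef_rot: [3.141, -0.001, 0.437]
force: [-0.2, 0.2, -0.2]
grip_width: 0.047
```

```bash
python3 -c "
from h import *
print(tool()[0],ctrl.get_obs()['grip_width'],delta([.45,-.1052,.114]))"
```

```text
[ 0.45012068 -0.10572758  0.11637334] 0.04696233297831758 [ 0.0001 -0.0005  0.0024]
```

Request:
{"api": "move_arm", "payload": {"targets": [[0,-0.0005,0.001,0,0,0],[0,-0.0005,0.002,0,0,0],[0,-0.0005,0.002,0,0,0],[0,-0.0005,0.002,0,0,0],[0,-0.0005,0.002,0,0,0]], "fingers": -1}}

```text
time_s: 20.12
ee_pos: [0.4497, -0.1052, 0.1139]
eef_rot: [-3.142, 0.0, 0.437]
force: [0.2, -0.6, -1.0]
grip_width: 0.0212
```

Request:
{"api": "move_arm", "payload": {"targets": [[0,0,0,0,0,0],[0,0,0,0,0,0],[0,0,0,0,0,0],[0,0,0,0,0,0],[0,0,0,0,0,0]]}}

```text
time_s: 20.53
ee_pos: [0.4497, -0.1052, 0.1139]
eef_rot: [-3.142, 0.0, 0.437]
force: [-0.2, 0.3, -0.6]
grip_width: 0.0209
```

Gripped at about 21–22 mm. Lift straight up 90 mm.

Request:
{"api": "move_arm", "payload": {"targets": [[0,0,-0.002,0,0,0],[0,0,-0.005,0,0,0],[0,0,-0.01,0,0,0],[0,0,-0.016,0,0,0],[0,0,-0.024,0,0,0]]}}

```text
time_s: 20.95
ee_pos: [0.4497, -0.1052, 0.1385]
eef_rot: [-3.141, 0.0, 0.437]
force: [0.2, -0.4, -0.3]
grip_width: 0.021
```

Request:
{"api": "move_arm", "payload": {"targets": [[0,0,-0.01,0,0,0],[0,0,-0.022,0,0,0],[0,0,-0.036,0,0,0],[0,0,-0.046,0,0,0],[0,0,-0.052,0,0,0]]}}

```text
time_s: 21.37
ee_pos: [0.4501, -0.1053, 0.1918]
eef_rot: [3.14, -0.002, 0.437]
force: [-0.3, 0.4, -0.1]
grip_width: 0.0212
```

Request:
{"api": "move_arm", "payload": {"targets": [[0,0,-0.005,0,0,0],[0,0,-0.01,0,0,0],[0,0,-0.014,0,0,0],[0,0,-0.014,0,0,0],[0,0,-0.014,0,0,0]]}}

```text
time_s: 21.78
ee_pos: [0.4497, -0.1052, 0.2038]
eef_rot: [-3.141, 0.0, 0.437]
force: [-0.2, -0.5, -1.3]
grip_width: 0.0205
```

```bash
python3 -c "
from h import *
o=ctrl.get_obs();print(o['ee_pos'],o['grip_width'],o['force'])
a=ctrl.camera('side');w=ctrl.camera('scene')
cv2.imwrite('pics/g.png',np.hstack([cv2.resize(a[110:230,210:330],(400,400),interpolation=2),cv2.resize(w[130:250,200:320],(400,400),interpolation=2)])[...,::-1])"
```

```text
[ 0.44968152 -0.10519938  0.20377502] 0.020529608630427427 [-0.19255476 -0.54252383 -1.25973044]
```

View pics/g.png

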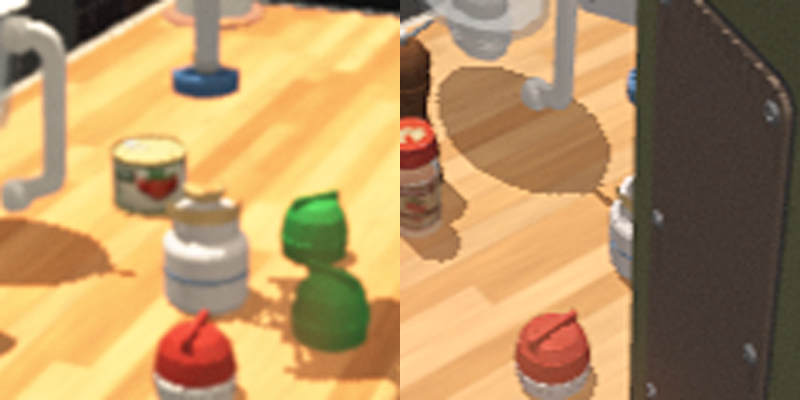

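Side view: the blue cap hangs level in the fingers at (205,80). The inner lid's disc lies flat on the upright caddy, and the timer stands on the worktop. One settle to check that the grip isn't creeping.

Request:
{"api": "move_arm", "payload": {"targets": [[0,0,0,0,0,0],[0,0,0,0,0,0],[0,0,0,0,0,0],[0,0,0,0,0,0],[0,0,0,0,0,0]]}}

```text
time_s: 22.3
ee_pos: [0.4497, -0.1052, 0.2039]
eef_rot: [-3.142, 0.0, 0.437]
force: [-0.6, -0.5, -0.7]
grip_width: 0.0209
```

Run:
```python
from h import *
g=cv2.imread('pics/g.png')
D=info('side')
for k in range(3):
    a=ctrl.camera('side');H,s,v=cv2.split(cv2.cvtColor(a,cv2.COLOR_RGB2HSV))
    m=((H>100)&(H<125)&(s>100)).astype(np.uint8);M=m*0;M[110:150,240:300]=m[110:150,240:300]
    x,y,w,h=cv2.boundingRect(M)
    print((x,y,w,h),ctrl.get_obs()['grip_width'],ctrl.get_obs()['force'].round(2) if hasattr(ctrl.get_obs()['force'],'round') else '')
print('expected cap mid if z=.184',proj(D,[.45,-.105,.1925]))
```

```text
(263, 131, 18, 7) 0.020944742593234096 [-0.3   0.45 -1.02]
(263, 131, 18, 7) 0.02096294344868904 [ 0.04 -0.51 -1.02]
(263, 131, 18, 7) 0.020907891637509418 [-0.49 -0.13 -0.3 ]
expected cap mid if z=.184 (np.float64(271.71343670545605), np.float64(133.02820770898998))
```

Steady, and at the expected height (lower edge about 0.184 m). Handing in.

```bash
python3 -c "
from station import ctrl
print(ctrl.hand_in())"
```

```text
the job is handed in; nothing more can be done
None
```

The job is done and handed in at about 22.5 s of the 64 s allowed; the hand-in reports no verdict.

- **Timer:** I took it off the caddy and set it down at about (0.40, 0.04), lowering until I felt contact at about 12 N. It looked upright in every later picture.
- **Lids:** I carried both together by the bamboo disc and lowered them until the disc met the rim at about 14 N, with the tool at the height expected for a full seat. After I let go, the cap measured (0.450, -0.105) against the mouth at (0.450, -0.106).
- **Outer lid:** I gripped it by the knob and lifted it straight up 90 mm. At the end its lower edge was about 0.184 m up, estimated from the tool height. It sat within about 2 pixels of where the side view should show it and did not move over three pictures.
- **Last view:** the inner lid lay flat on the upright caddy. The tin, spice jar and green timers in view looked undisturbed; the jam jar was out of frame.

**Small disagreements:**
- The knob grip reads about 21 mm, against 22 mm nominal.
- My mouth radius came out about 2 mm small, from the colour-mask edge.
- My two-view height for the lids was about 7 mm low, so I used the wrist camera's fix instead.

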